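# Lower the ratchet-arm bench magnifier over the circuit board

## Task

Bring the bench magnifier down over the circuit board: press the thumb paddle of its ratchet pawl with the fingertips to free the pawl from the teeth and, keeping the paddle pressed, push the arm down until it lies level on its stop, then let go so that the pawl drops back into the teeth. Only push downwards: do not lift the arm, keep off the lens head, and leave the circuit board, multimeter, solder reel and screwdriver where they are.

Things in the scene. Friction and masses are not known exactly. Their poses are not given: they have to be found in the camera images.
- stand: The magnifier's stand, fixed to the bench: dark steel base plate 220 x 160 x 16 mm, aluminium post 34 x 36 mm, and at its head a steel toothed quadrant of 58 mm radius. Origin on the underside of the base plate, straight below the arm's hinge; z up, x points the way the arm reaches (towards the lens), y along the hinge. The plate's centre is at x 30 mm.
- boom_hinge (a point): Centre of the arm's horizontal hinge at the head of the post, 160 mm above the stand's origin; the arm swings about the stand's y axis through it. The arm is an aluminium bar 22 mm wide and 24 mm high that reaches 245 mm from here to the lens head. It is spring-balanced and stays where it is left: hinge friction 0.55 N m, so about 5 N at the paddle, a little more if moved fast.
- boom (a joint): Angle of the magnifier's arm, rad. 0: top of its travel, sloping 0.62 rad up from level. It grows as the arm goes down; 0.62: level, on its rubber stop. Starts between 0.06 and 0.26. With the pawl down the arm can still be raised, but downward it goes at most 0.16 rad (one tooth) and is then held by a tooth.
- pawl (a joint): Angle of the pawl, rad: a steel two-armed lever pivoted on the arm, nose over the teeth, thumb paddle on the other side. 0: fully down in the teeth (0.03 when the arm is level, up to 0.11 on a tooth's flank); over 0.12 it is clear of the teeth; 0.2: pressed to its stop, from where more push on the paddle swings the arm down. A spring returns it when let go.
- pawl_pivot (a point): Pivot of the pawl on the arm, parallel to the hinge. In the arm's frame (origin at the hinge, x outward along the arm, z square to it on its upper side) it lies at x 55, z 54 mm.
- paddle: The pawl's thumb paddle, a black ribbed plate above the arm: 32 mm along the arm (x), 36 mm wide (y, along the hinge), 5 mm thick. Origin at the centre of its upper, pressing face, 62 mm outward of and 3 mm above the pawl's pivot at pawl 0; z is the face's normal. The face slopes 0.15 rad down outward against the arm. Pressing takes 2 N at first, 3.5 N at full travel (12 mm). Nothing is above it.
- lens: The magnifier's head at the end of the arm: a white ring 152 mm across and 26 mm thick round a glass lens. Origin at its centre, 318 mm from the hinge in line with the arm. Not to be touched.
- board_holder: Loose holder with a green circuit board on the mat under the lens, 75 x 150 mm, 43 mm high; origin at the centre of its underside. To be left alone.
- multimeter: Loose red and black multimeter lying on the mat beside the stand, 170 x 85 x 46 mm (x along its length), origin at the centre of its underside. To be left alone.
- solder_reel: Loose metal solder reel standing on its flange, 60 mm across, 46 mm high, origin at the centre of its underside. To be left alone.
- screwdriver: Loose screwdriver with a black handle lying on the mat, 150 mm long (x along it), origin under its middle. To be left alone.

How it is judged:
By the outcome, as a careful person would: the job done as asked, in the order asked, and still so for the second after the job is handed in, with the robot touching nothing.
It also fails if it takes over 38 s, if anything falls off the work surface, if the arm or the gripper's body presses on something with over 40 N, if the wrist force passes 120 N, or if a joint passes its speed limit or range.

## Robot

A 7-joint arm with a two-finger parallel gripper is mounted at the origin on the work surface. World frame = base frame: x ahead of the robot, y to its left, z up, the work surface at z = 0. Lengths are in m, angles in degrees, forces in N, time in s.
With the tool pointing down it reaches from about 0.4 to 0.875 m from the base axis. Payload 4.4 kg.
Tool frame: the origin (TCP) lies at the very end of the fingers, on their centre line; the grasp point (between the pads) lies 19 mm behind it; x points along the fingers, z is the direction in which the jaws open and shut, and the axes are right-handed (so a half turn about x gives the same grasp; the last joint's range is limited). The gripper opens to 85 mm and grips with 20 to 120 N. Pads are 22 mm wide; open, the fingers measure 114 mm over their backs; the gripper's body (76 mm by 85 mm) begins 54 mm behind the grasp point. The pads swing forward as they close: fully open they stand 13 mm farther back than shut.
Start: joints at [63.667, 36.005, 2.206, 86.941, -1.547, 57.084, -1.146], TCP at [0.249, -0.6, 0.231] pointing down, gripper open.
Joint ranges: [-175.42, 175.42], [-21.48, 121.26], [-71.46, 75.88], [10.55, 141.38], [-63.04, 243.04], [13.31, 113.54], [-168.57, 168.57]. Speed limits (degrees/s): [147.25, 147.25, 180, 180, 180, 180, 180].

## Interface

Orientations are given as a 3x3 rotation matrix whose columns are the frame's x, y, z axes.
In Python, from plant import r, imaging, order gives the robot as it stands.
- The arm moves only by the shell command python3 -m pendant 'ROWS'. ROWS is JSON, a list of rows, each an object of numbers: "fingers": the closure, from 0 (fully open) to 1 (shut); "tx", "ty", "tz": the shift along the tool's x, y, z in units of 15 cm (1.0 is 15 cm); "rx", "ry", "rz": the turn, a rotation vector about the tool's x, y, z in units of 2 rad (1.0 is 2 rad). In form: [{"fingers": .., "tx": .., "ty": .., "tz": .., "rx": .., "ry": .., "rz": ..}, ...]. A call has 1 to 20 rows; each row is the pose to reach, as a shift and turn from the pose measured when the call began, along the tool's axes at that moment; what a row does not reach only later rows make up. A row lasts 1/10 s, in which the tool goes at most 50 mm and 8.59 degrees, less where a joint would pass 70% of its speed; a pose out of reach is approached as far as the arm can. A call with a number of a shift or a turn outside -1 to 1 is refused whole. A call with a gripper value outside its range is refused whole. The fingers move at their own pace and stop on an object; the grip force is fixed at half the most. Time passes only in rows, so rows that repeat a pose let the fingers close. It gives the time, the measured TCP pose, the force and the opening at its end, in the units of the state.
- r.sense(): the state, without advancing time (a new reading comes with each control period).
- imaging.read_camera(name): name is "scene" or "side" or "wrist"; returns (picture, depth): 384x512x3 uint8, blue, green, red; 384x512 float32, m along the optical axis (not along the pixel's ray), 0 where there is no reading.
- imaging.camera_model(name): a dict with "fx", "fy", "cx", "cy" (pixels), "xyz" and "orientation" of the camera in the world. Camera axes: x right, y down, z forward; pixel columns grow to the right and rows downward; lengths in m; the calibration is good to about 2 mm. A picture is of the moment at which its call begins: read the wrist's pose just before it. camera_model takes no time and is no camera call; for the wrist camera it gives the pose at the moment of the call.
- order.close_job(): hands the job in, once; it reports no verdict.
The state is a dict: "time": time; "q": joint angles; "qvel": joint speeds; "effort": joint torques, N m; "position": TCP position; "tcp_rot": TCP orientation; "force": force on the tool from outside, world axes, zero at the start; "ft_torque": the same for the moment, N m; "opening": finger opening in m.
Only numpy, scipy, OpenCV 4.12 (cv2) and the standard library are available. Lean on these libraries where they do the work, as an engineer would, in place of code of your own. Each camera call takes 0.05 s, during which the arm holds its last target.

## Working session

There is one attempt and no reset: what is moved stays moved. The work goes in short steps, Python scripts to look and compute and a shell command to move; the robot and the scene stay as the last step left them, time stands still between calls to the robot, and variables do not carry over. Pictures are saved under pics/ and viewed, and the job is handed in when it is done.

```bash
ls; mkdir -p pics; python3 - <<'E'
from plant import r, imaging, order
import cv2
s=r.sense(); print({k:s[k] for k in('time','position','tcp_rot','force','opening')})
for n in("scene","side"):
    p,d=imaging.read_camera(n); cv2.imwrite(f"pics/{n}0.png",p); 
    import numpy as np; np.save(f"{n}_d0.npy",d); np.save(f"{n}_p0.npy",p)
    print(n,imaging.camera_model(n))
E
```

```text
pics
{'time': 0.0, 'position': array([ 0.24922452, -0.59965124,  0.23038213]), 'tcp_rot': array([[-7.37795940e-04,  9.23445916e-01,  3.83727894e-01],
       [ 1.74517392e-03,  3.83728603e-01, -9.23444267e-01],
       [-9.99998205e-01, -1.16415168e-05, -1.89468714e-03]]), 'force': array([ 0.11893162, -0.8248108 , -0.67285829]), 'opening': 0.08533548007209867}
scene {'fx': 437.98365658062255, 'fy': 437.98365658062255, 'cx': 254.80496365911284, 'cy': 188.1504459192407, 'xyz': array([0.94206486, 0.33746464, 1.0017453 ]), 'orientation': array([[-0.71042239,  0.58794335, -0.38681086],
       [ 0.7037749 ,  0.59274676, -0.39160206],
       [-0.00095894, -0.55043064, -0.83488034]])}
side {'fx': 361.1256270475594, 'fy': 361.1256270475594, 'cx': 254.73115558423737, 'cy': 189.6356995540159, 'xyz': array([0.06351509, 0.30338671, 0.75413113]), 'orientation': array([[-0.50683923, -0.56773532,  0.64868375],
       [-0.8620239 ,  0.32911101, -0.38548766],
       [ 0.005366  , -0.75456116, -0.65620779]])}
```

View pics/scene0.png

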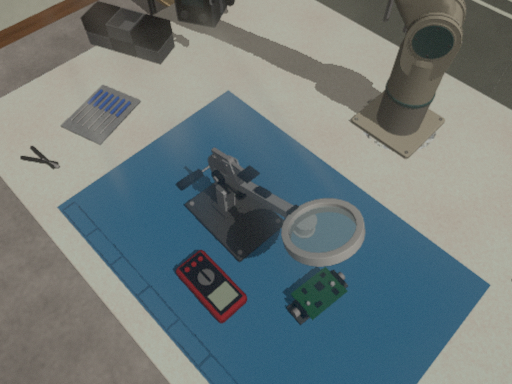

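View pics/side0.png

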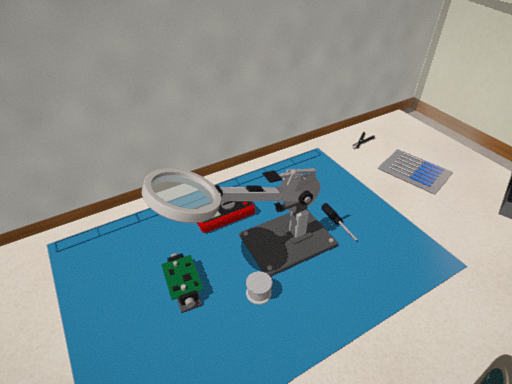

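The scene view shows the stand at about (235,200), the lens ring at (322,232) and the multimeter at (210,285). In the side view the head is at (300,190), the lens at (182,195) and the reel at (259,287). I'll zoom in for the paddle.

```bash
python3 - <<'E'
import cv2
a=cv2.imread('pics/scene0.png')[135:265,165:375]; b=cv2.imread('pics/side0.png')[150:280,130:370]
cv2.imwrite('pics/z1.png',cv2.resize(a,None,fx=3.8,fy=3.8,interpolation=cv2.INTER_CUBIC))
cv2.imwrite('pics/z2.png',cv2.resize(b,None,fx=3.3,fy=3.3,interpolation=cv2.INTER_CUBIC))
E
```

```text
(no output)
```

View pics/z1.png

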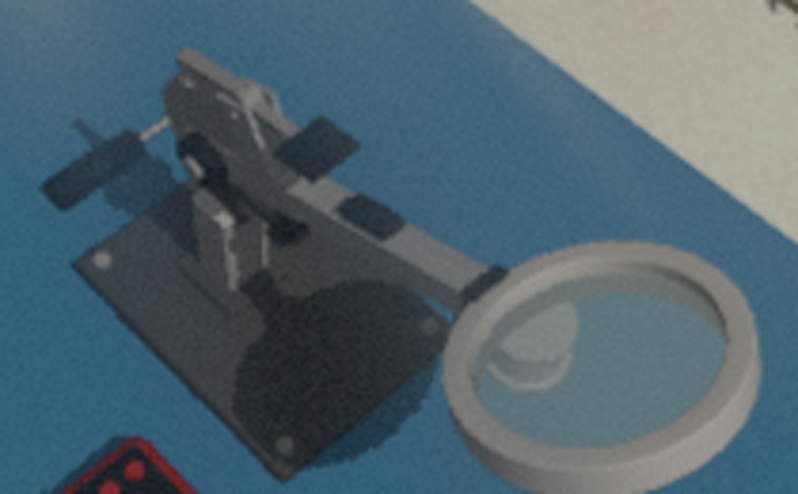

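View pics/z2.png

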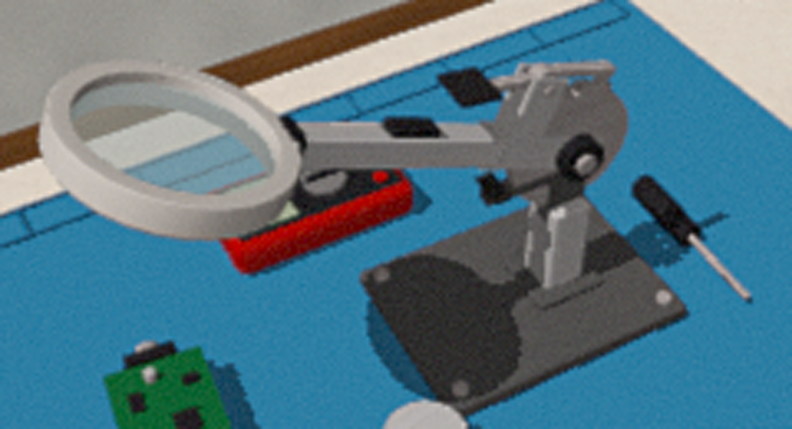

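```bash
cat > h.py <<'E'
import numpy as np, cv2
from plant import r, imaging
C={n:imaging.camera_model(n) for n in('scene','side')}
def ray(n,uv,c=None):
    c=c or C[n]; d=c['orientation']@np.array([(uv[0]-c['cx'])/c['fx'],(uv[1]-c['cy'])/c['fy'],1.]); return np.array(c['xyz']),d
def pt(n,uv,z): o,d=ray(n,uv); return o+d*z
def plane(n,uv,h): o,d=ray(n,uv); return o+d*(h-o[2])/d[2]
def tri(a,b):
    o1,d1=ray('scene',a);o2,d2=ray('side',b)
    A=np.stack([d1,-d2],1);t=np.linalg.lstsq(A,o2-o1,rcond=None)[0]
    p,q=o1+t[0]*d1,o2+t[1]*d2; return (p+q)/2,np.linalg.norm(p-q)
E
python3 - <<'E'
from h import *
np.set_printoptions(precision=4,suppress=True)
D={n:np.load(f'{n}_d0.npy') for n in C}
z1=lambda x,y:(165+(x+.5)/3.8-.5,135+(y+.5)/3.8-.5)
z2=lambda x,y:(130+(x+.5)/3.3-.5,150+(y+.5)/3.3-.5)
print('paddle tri',tri(z1(318,148),z2(470,87)))
cs=[(322,117),(360,145),(318,181),(274,152)]
for n,z,ctr in(('scene',z1,(318,148)),('side',z2,(470,87))):
    u,v=z(*ctr);u=int(round(u));v=int(round(v)); P=np.array([pt(n,(i,j),D[n][j,i]) for j in range(v-3,v+4) for i in range(u-4,u+5)])
    m=np.median(P,0);k=P[np.abs(P[:,2]-m[2])<.012]; c=k.mean(0);print(n,'paddle depth pts',c,len(k),'normal',np.linalg.svd(k-c)[2][2])
# plate bolts/corners on plane z=.016
for q in [(72,263),(285,480),(448,335)]: print('plate corner scene',plane('scene',z1(*q),.016))
for q in [(362,277),(465,412),(688,312)]: print('plate corner side',plane('side',z2(*q),.016))
# lens ring: bright low-sat in regions, depth
for n,box in(('scene',(275,195,370,270)),('side',(138,165,224,225))):
    p=np.load(f'{n}_p0.npy'); x0,y0,x1,y1=box
    P=[]
    for j in range(y0,y1):
        for i in range(x0,x1):
            b=p[j,i].astype(int)
            if b.min()>110 and b.max()-b.min()<30 and D[n][j,i]>0:
                w=pt(n,(i,j),D[n][j,i]); 
                if w[2]>.12:P.append(w)
    P=np.array(P);print(n,'ring',len(P),P.mean(0),P.min(0),P.max(0))
    np.save(f'ring_{n}.npy',P)
E
```

```text
paddle tri (array([ 0.5794, -0.0483,  0.2531]), np.float64(0.001574287416158847))
scene paddle depth pts [ 0.5814 -0.0479  0.2554] 62 normal [ 0.0523  0.1249 -0.9908]
side paddle depth pts [ 0.578  -0.0464  0.2543] 63 normal [ 0.0056 -0.1517  0.9884]
plate corner scene [ 0.6534 -0.2219  0.016 ]
plate corner scene [ 0.6606 -0.0004  0.016 ]
plate corner scene [0.5097 0.0006 0.016 ]
plate corner side [ 0.6565 -0.0011  0.016 ]
plate corner side [ 0.5003 -0.003   0.016 ]
plate corner side [ 0.4915 -0.21    0.016 ]
scene ring 2151 [0.5947 0.1598 0.2964] [0.5131 0.0843 0.2633] [0.6618 0.2285 0.3271]
side ring 2719 [0.5838 0.164  0.2937] [0.5111 0.0655 0.2469] [0.6642 0.2296 0.3248]
```

```bash
python3 -m pendant '[{"fingers":1,"tx":-0.2,"rx":0.05},{"fingers":1,"tx":-0.5,"rx":0.1},{"fingers":1,"tx":-0.8,"rx":0.15,"ty":0.2},{"fingers":1,"tx":-0.85,"rx":0.216,"ty":0.5},{"fingers":1,"tx":-0.85,"rx":0.216,"ty":0.8},{"fingers":1,"tx":-0.85,"rx":0.216,"ty":1.0},{"fingers":1,"tx":-0.85,"rx":0.216,"ty":1.0}]'
cat >> h.py <<'E'
from scipy.spatial.transform import Rotation as Ro
hd=np.array([.037,.9993,0.])   # stand x in the world
def Rt(lean):  # lean rad: body leans outward; tool z = inward
    x=-np.array([0,0,1.])*np.cos(lean)-hd*np.sin(lean)
    y=np.array([hd[1],-hd[0],0]); return np.stack([x,y,np.cross(x,y)],1)
def rel(p,lean):
    s=r.sense();R=np.array(s['tcp_rot']);t=R.T@(np.array(p)-s['position'])/.15
    w=Ro.from_matrix(R.T@Rt(lean)).as_rotvec()/2; return t.round(3),w.round(3)
E
python3 - <<'E'
from h import *
print(rel([.579,-.049,.36],0))
E
```

```text
(array([-0.859,  3.439, -2.548]), array([ 0.215, -0.001,  0.   ]))validation failed for argument at $[0]...
```

```bash
python3 -m pendant '[{"fingers":1,"tx":-0.2,"ty":0,"tz":0,"rx":0.05,"ry":0,"rz":0},{"fingers":1,"tx":-0.5,"ty":0,"tz":0,"rx":0.1,"ry":0,"rz":0},{"fingers":1,"tx":-0.8,"ty":0.2,"tz":0,"rx":0.15,"ry":0,"rz":0},{"fingers":1,"tx":-0.86,"ty":0.5,"tz":-0.2,"rx":0.215,"ry":0,"rz":0},{"fingers":1,"tx":-0.86,"ty":0.8,"tz":-0.4,"rx":0.215,"ry":0,"rz":0},{"fingers":1,"tx":-0.86,"ty":1,"tz":-0.6,"rx":0.215,"ry":0,"rz":0},{"fingers":1,"tx":-0.86,"ty":1,"tz":-0.6,"rx":0.215,"ry":0,"rz":0}]'
python3 - <<'E'
from h import *
print(rel([.579,-.049,.36],0), r.sense()['time'])
E
```

```text
time: 0.8
position: [0.3584, -0.452, 0.3596]
tcp_rot: [[0.002, 1.0, -0.025], [0.007, -0.025, -1.0], [-1.0, 0.002, -0.007]]
force: [1.3, -0.9, -0.3]
opening: -0.0003
(array([ 0.019,  1.402, -2.723]), array([ 0.006, -0.003, -0.001])) 0.8
```

```bash
python3 -m pendant '[{"fingers":1,"tx":0,"ty":0.2,"tz":-0.2,"rx":0,"ry":0,"rz":0},{"fingers":1,"tx":0,"ty":0.4,"tz":-0.5,"rx":0,"ry":0,"rz":0},{"fingers":1,"tx":0,"ty":0.6,"tz":-0.8,"rx":0.006,"ry":0,"rz":0},{"fingers":1,"tx":0,"ty":0.75,"tz":-1,"rx":0.006,"ry":0,"rz":0}]'
python3 -m pendant '[{"fingers":1,"tx":0,"ty":0.2,"tz":-0.3,"rx":0,"ry":0,"rz":0},{"fingers":1,"tx":0,"ty":0.4,"tz":-0.6,"rx":0,"ry":0,"rz":0},{"fingers":1,"tx":0,"ty":0.6,"tz":-0.9,"rx":0,"ry":0,"rz":0},{"fingers":1,"tx":0,"ty":0.65,"tz":-1,"rx":0,"ry":0,"rz":0},{"fingers":1,"tx":0,"ty":0.65,"tz":-1,"rx":0,"ry":0,"rz":0}]'
python3 - <<'E'
from h import *
print(rel([.579,-.049,.32],0), r.sense()['time'])
P=np.load('ring_scene.npy');
for n in('scene','side'):
    P=np.load(f'ring_{n}.npy')
    # top face points: iterate a plane fit
    k=P
    for _ in range(8):
        c=np.median(k,0);A=np.c_[k[:,:2],np.ones(len(k))];co=np.linalg.lstsq(A,k[:,2],rcond=None)[0]
        e=P[:,2]-np.c_[P[:,:2],np.ones(len(P))]@co;k=P[(e>-.004)&(e<.008)]
    print(n,len(k),co,'slope',np.arctan(co[1]))
E
```

```text
time: 1.2
position: [0.4753, -0.3031, 0.3606]
tcp_rot: [[0.001, 0.999, -0.038], [0.007, -0.038, -0.999], [-1.0, 0.001, -0.007]]
force: [0.5, -0.7, -0.4]
opening: -0.0001
time: 1.7
position: [0.5809, -0.1506, 0.3609]
tcp_rot: [[0.002, 1.0, -0.028], [0.011, -0.028, -1.0], [-1.0, 0.001, -0.011]]
force: [0.5, 0.5, 0.1]
opening: 0.0
(array([ 0.28 , -0.032, -0.674]), array([ 0.004, -0.006, -0.001])) 1.7
scene 1300 [0.01585033 0.41194826 0.22530623] slope 0.3907639812160827
side 1049 [0.01725261 0.41154816 0.22245131] slope 0.3904218776203299
```

```bash
python3 -m pendant '[{"fingers":1,"tx":0,"ty":0,"tz":-0.25,"rx":0,"ry":0,"rz":0},{"fingers":1,"tx":0.1,"ty":-0.03,"tz":-0.5,"rx":0.004,"ry":-0.006,"rz":0},{"fingers":1,"tx":0.28,"ty":-0.03,"tz":-0.67,"rx":0.004,"ry":-0.006,"rz":0},{"fingers":1,"tx":0.35,"ty":-0.03,"tz":-0.67,"rx":0.004,"ry":-0.006,"rz":0},{"fingers":1,"tx":0.35,"ty":-0.03,"tz":-0.67,"rx":0.004,"ry":-0.006,"rz":0}]'
python3 - <<'E'
from h import *
for n in("scene","side"):
    p,d=imaging.read_camera(n); q=p[130:250,190:350] if n=='scene' else p[100:240,200:360]
    cv2.imwrite(f"pics/{n}1.png",cv2.resize(q,None,fx=4,fy=4,interpolation=cv2.INTER_CUBIC))
print(r.sense()['force'])
E
```

```text
time: 2.2
position: [0.5778, -0.0504, 0.3076]
tcp_rot: [[-0.003, 0.999, -0.036], [-0.002, -0.036, -0.999], [-1.0, -0.003, 0.002]]
force: [-0.6, -0.9, -0.1]
opening: 0.0001
[-0.18198904 -0.10139301 -0.04594631]
```

View pics/scene1.png

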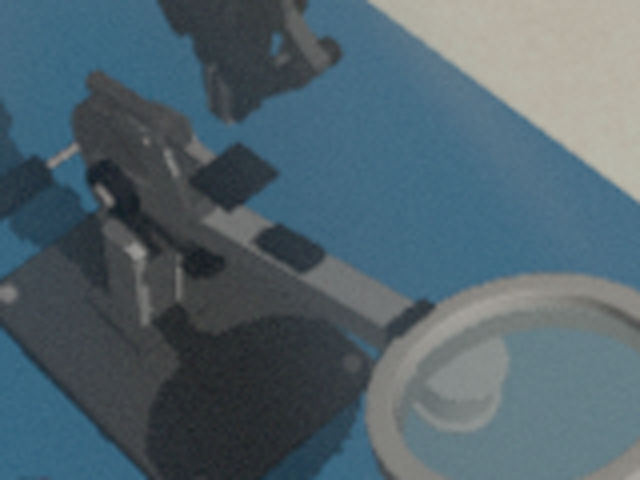

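View pics/side1.png

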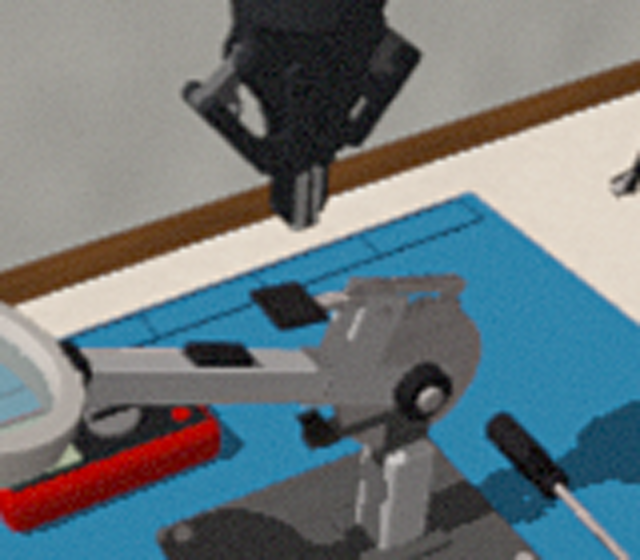

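Both views show the closed tips (side zoom 300,225) straight above the paddle (290,305). Going down to press it.

```bash
python3 -m pendant '[{"fingers":1,"tx":0.15,"ty":0.01,"tz":-0.01,"rx":0,"ry":0,"rz":0},{"fingers":1,"tx":0.27,"ty":0.01,"tz":-0.01,"rx":0,"ry":0,"rz":0},{"fingers":1,"tx":0.30,"ty":0.01,"tz":-0.01,"rx":0,"ry":0,"rz":0},{"fingers":1,"tx":0.32,"ty":0.01,"tz":-0.01,"rx":0,"ry":0,"rz":0},{"fingers":1,"tx":0.34,"ty":0.01,"tz":-0.01,"rx":0,"ry":0,"rz":0},{"fingers":1,"tx":0.34,"ty":0.01,"tz":-0.01,"rx":0,"ry":0,"rz":0}]'
python3 -m pendant '[{"fingers":1,"tx":0.02,"ty":0,"tz":-0.005,"rx":0,"ry":0,"rz":0},{"fingers":1,"tx":0.04,"ty":0,"tz":-0.01,"rx":0,"ry":0,"rz":0},{"fingers":1,"tx":0.06,"ty":0,"tz":-0.015,"rx":0,"ry":0,"rz":0},{"fingers":1,"tx":0.06,"ty":0,"tz":-0.015,"rx":0,"ry":0,"rz":0}]'
python3 - <<'E'
from h import *
for n in ("side",):
    p,d=imaging.read_camera(n); q=p[100:240,200:360]
    cv2.imwrite(f"pics/{n}2.png",cv2.resize(q,None,fx=4,fy=4,interpolation=cv2.INTER_CUBIC))
E
```

```text
time: 2.9
position: [0.5814, -0.051, 0.2594]
tcp_rot: [[0.002, 0.999, -0.04], [-0.002, -0.04, -0.999], [-1.0, 0.003, 0.002]]
force: [-0.3, 0.0, -0.1]
opening: -0.0001
time: 3.3
position: [0.582, -0.0486, 0.2505]
tcp_rot: [[0.004, 0.999, -0.04], [-0.002, -0.04, -0.999], [-1.0, 0.004, 0.002]]
force: [0.7, -0.5, 2.2]
opening: 0.0001
```

View pics/side2.png

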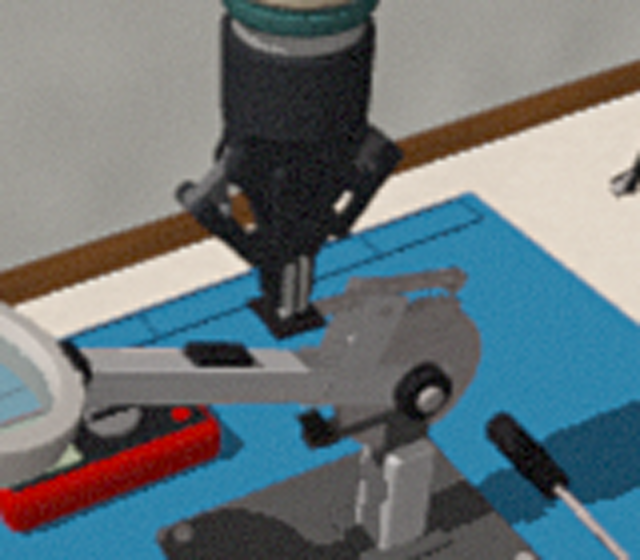

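The tips are on the paddle (about 290,310) with a force of 2.2 N. I'll press it to its stop.

```bash
python3 -m pendant '[{"fingers":1,"tx":0.015,"ty":-0.003,"tz":-0.003,"rx":0,"ry":0,"rz":0},{"fingers":1,"tx":0.03,"ty":-0.006,"tz":-0.006,"rx":0,"ry":0,"rz":0},{"fingers":1,"tx":0.04,"ty":-0.008,"tz":-0.01,"rx":0,"ry":0,"rz":0},{"fingers":1,"tx":0.04,"ty":-0.01,"tz":-0.01,"rx":0,"ry":0,"rz":0}]'
python3 - <<'E'
from h import *
H=np.array([.577,-.138,.16])
def face(s): return H+hd*(.1164*np.cos(s)-.0446*np.sin(s))+np.array([0,0,1])*(.1164*np.sin(s)+.0446*np.cos(s))
for s in(.39,.36,.3,.25,.2,.15,.1,.05,0,-.03): 
    l=(.38-s)*.8; print(s,face(s).round(4),rel(face(s),max(l,0)))
p,d=imaging.read_camera("side"); q=p[100:240,200:360]
cv2.imwrite(f"pics/side3.png",cv2.resize(q,None,fx=4,fy=4,interpolation=cv2.INTER_CUBIC))
E
```

```text
time: 3.75
position: [0.582, -0.0454, 0.2455]
tcp_rot: [[0.007, 0.999, -0.038], [-0.0, -0.038, -0.999], [-1.0, 0.007, 0.0]]
force: [2.3, 2.7, 4.6]
opening: 0.0003
0.39 [ 0.5804 -0.0474  0.2455] (array([-0.   , -0.011,  0.014]), array([-0.001,  0.   , -0.003]))
0.36 [ 0.5804 -0.0448  0.2427] (array([ 0.018, -0.011, -0.003]), array([-0.001, -0.008, -0.003]))
0.3 [ 0.5806 -0.04    0.237 ] (array([ 0.056, -0.011, -0.035]), array([-0.001, -0.032, -0.003]))
0.25 [ 0.5808 -0.0363  0.232 ] (array([ 0.09 , -0.011, -0.06 ]), array([-0.001, -0.052, -0.003]))
0.2 [ 0.5809 -0.0329  0.2268] (array([ 0.124, -0.012, -0.083]), array([-0.001, -0.072, -0.003]))
0.15 [ 0.581  -0.0296  0.2215] (array([ 0.16 , -0.012, -0.104]), array([-0.001, -0.092, -0.003]))
0.1 [ 0.5811 -0.0267  0.216 ] (array([ 0.196, -0.012, -0.124]), array([-0.001, -0.112, -0.003]))
0.05 [ 0.5812 -0.0241  0.2104] (array([ 0.234, -0.012, -0.142]), array([-0.001, -0.132, -0.003]))
0 [ 0.5813 -0.0217  0.2046] (array([ 0.272, -0.013, -0.158]), array([-0.001, -0.152, -0.003]))
-0.03 [ 0.5814 -0.0204  0.2011] (array([ 0.296, -0.013, -0.166]), array([-0.001, -0.164, -0.003]))
```

View pics/side3.png

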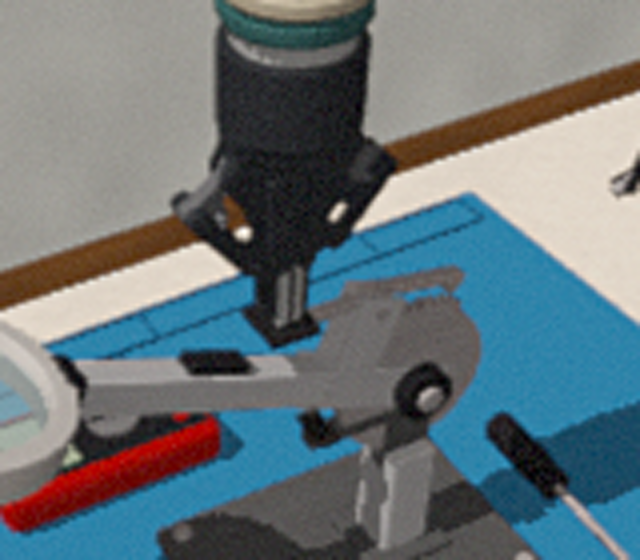

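Force is 4.6 N and the paddle is at its stop. Next I'll sweep down along the arc, keeping it pressed.

```bash
python3 -m pendant '[{"fingers":1,"tx":0.02,"ty":0,"tz":-0.014,"rx":0,"ry":-0.008,"rz":0},{"fingers":1,"tx":0.04,"ty":0,"tz":-0.03,"rx":0,"ry":-0.02,"rz":0},{"fingers":1,"tx":0.06,"ty":0,"tz":-0.046,"rx":0,"ry":-0.032,"rz":0},{"fingers":1,"tx":0.08,"ty":0,"tz":-0.06,"rx":0,"ry":-0.044,"rz":0},{"fingers":1,"tx":0.1,"ty":0,"tz":-0.075,"rx":0,"ry":-0.056,"rz":0},{"fingers":1,"tx":0.12,"ty":0,"tz":-0.089,"rx":0,"ry":-0.068,"rz":0},{"fingers":1,"tx":0.135,"ty":0,"tz":-0.098,"rx":0,"ry":-0.076,"rz":0}]'
python3 - <<'E'
from h import *
H=np.array([.577,-.138,.16])
def face(s): return H+hd*(.1164*np.cos(s)-.0446*np.sin(s))+np.array([0,0,1])*(.1164*np.sin(s)+.0446*np.cos(s))
for s in(.2,.15,.1,.05,0,-.03,-.05): 
    l=(.38-s)*.8; print(s,face(s).round(4),rel(face(s)+.002*hd,max(l,0)))
p,d=imaging.read_camera("side"); q=p[100:240,200:360]
cv2.imwrite(f"pics/side4.png",cv2.resize(q,None,fx=4,fy=4,interpolation=cv2.INTER_CUBIC))
E
```

```text
time: 4.5
position: [0.5827, -0.0309, 0.2253]
tcp_rot: [[0.001, 0.999, -0.039], [-0.154, -0.038, -0.987], [-0.988, 0.007, 0.153]]
force: [-0.3, -0.1, 6.0]
opening: -0.0
0.2 [ 0.5809 -0.0329  0.2268] (array([-0.01 , -0.011,  0.002]), array([-0.001,  0.005, -0.003]))
0.15 [ 0.581  -0.0296  0.2215] (array([ 0.022, -0.012, -0.025]), array([-0.001, -0.015, -0.003]))
0.1 [ 0.5811 -0.0267  0.216 ] (array([ 0.055, -0.012, -0.05 ]), array([-0.001, -0.035, -0.003]))
0.05 [ 0.5812 -0.0241  0.2104] (array([ 0.089, -0.012, -0.073]), array([-0.001, -0.055, -0.003]))
0 [ 0.5813 -0.0217  0.2046] (array([ 0.125, -0.012, -0.095]), array([-0.001, -0.075, -0.003]))
-0.03 [ 0.5814 -0.0204  0.2011] (array([ 0.147, -0.013, -0.107]), array([-0.001, -0.087, -0.003]))
-0.05 [ 0.5814 -0.0196  0.1987] (array([ 0.161, -0.013, -0.115]), array([-0.001, -0.095, -0.003]))
```

View pics/side4.png

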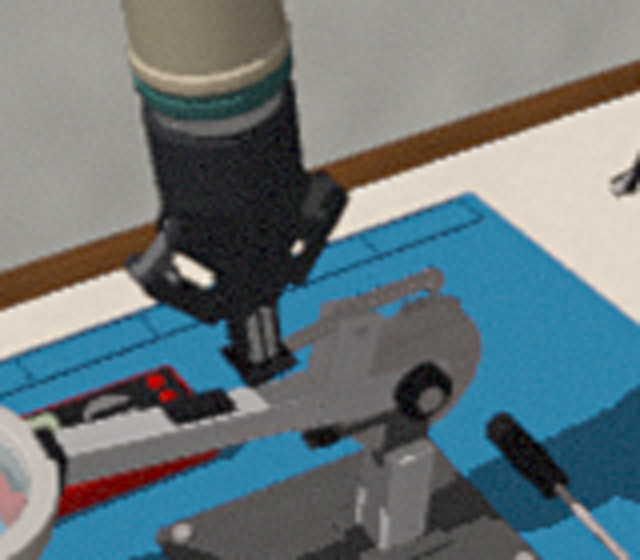

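The paddle is pressed with the nose up, and the arm is half way down at 6 N. Continuing to the stop.

```bash
python3 -m pendant '[{"fingers":1,"tx":0.02,"ty":0,"tz":-0.018,"rx":0,"ry":-0.012,"rz":0},{"fingers":1,"tx":0.04,"ty":0,"tz":-0.035,"rx":0,"ry":-0.025,"rz":0},{"fingers":1,"tx":0.06,"ty":0,"tz":-0.05,"rx":0,"ry":-0.037,"rz":0},{"fingers":1,"tx":0.08,"ty":0,"tz":-0.065,"rx":0,"ry":-0.05,"rz":0},{"fingers":1,"tx":0.1,"ty":0,"tz":-0.078,"rx":0,"ry":-0.06,"rz":0},{"fingers":1,"tx":0.115,"ty":0,"tz":-0.088,"rx":0,"ry":-0.07,"rz":0},{"fingers":1,"tx":0.125,"ty":0,"tz":-0.092,"rx":0,"ry":-0.075,"rz":0},{"fingers":1,"tx":0.125,"ty":0,"tz":-0.092,"rx":0,"ry":-0.075,"rz":0}]'
```

```text
time: 5.35
position: [0.5832, -0.0207, 0.2065]
tcp_rot: [[-0.005, 0.999, -0.038], [-0.303, -0.037, -0.952], [-0.953, 0.007, 0.303]]
force: [-3.9, -1.5, 20.1]
opening: 0.0001
```

```bash
cat > ring.py <<'E'
from h import *
import sys
def ring(tag):
    for n in('scene','side'):
        p,d=imaging.read_camera(n)
        cv2.imwrite(f"pics/{n}{tag}.png",cv2.resize(p[110:290,110:360],None,fx=3.2,fy=3.2,interpolation=cv2.INTER_CUBIC))
        c=C[n];v,u=np.mgrid[0:384,0:512]
        X=np.stack([(u-c['cx'])/c['fx']*d,(v-c['cy'])/c['fy']*d,d],-1)@c['orientation'].T+c['xyz']
        b=p.astype(int);m=(d>0)&(b.min(2)>100)&(np.ptp(b,2)<35)&(X[...,2]>.13)&(X[...,2]<.3)&(X[...,1]>.09)&(X[...,1]<.3)&(abs(X[...,0]-.59)<.1)
        P=X[m];k=P
        for _ in range(8):
            co=np.linalg.lstsq(np.c_[k[:,:2],np.ones(len(k))],k[:,2],rcond=None)[0]
            e=P[:,2]-np.c_[P[:,:2],np.ones(len(P))]@co;k=P[(e>-.004)&(e<.008)]
        print(n,len(k),'slope',np.arctan(co[1]).round(4),'z at lens centre',(co@[.589,.18,1]).round(4))
    s=r.sense();print(s['time'],s['force'])
ring(sys.argv[1])
E
python3 ring.py 5
```

```text
scene 1389 slope 0.0003 z at lens centre 0.1761
side 1147 slope 0.0009 z at lens centre 0.1747
5.45 [-3.03468744 -2.11307901 20.39821317]
```

View pics/side5.png

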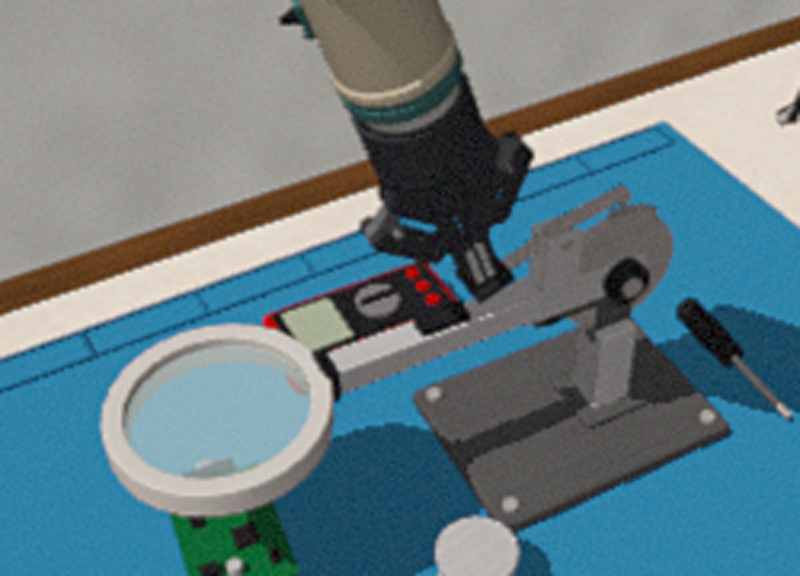

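The arm is level: the ring slope is 0.000 to 0.001 rad and the lens top is at 0.175 m, as expected. The tips are still on the paddle in the picture (485,285). Now letting go, straight back along the fingers.

```bash
python3 -m pendant '[{"fingers":1,"tx":-0.03,"ty":0,"tz":0,"rx":0,"ry":0,"rz":0},{"fingers":1,"tx":-0.08,"ty":0,"tz":0,"rx":0,"ry":0,"rz":0},{"fingers":1,"tx":-0.15,"ty":0,"tz":0,"rx":0,"ry":0,"rz":0},{"fingers":1,"tx":-0.35,"ty":0,"tz":0,"rx":0,"ry":0,"rz":0},{"fingers":1,"tx":-0.6,"ty":0,"tz":0,"rx":0,"ry":0,"rz":0},{"fingers":1,"tx":-0.8,"ty":0,"tz":0,"rx":0,"ry":0,"rz":0},{"fingers":1,"tx":-0.8,"ty":0,"tz":0,"rx":0,"ry":0,"rz":0},{"fingers":1,"tx":-0.8,"ty":0,"tz":0,"rx":0,"ry":0,"rz":0}]'
python3 ring.py 6
```

```text
time: 6.25
position: [0.5836, 0.0166, 0.3209]
tcp_rot: [[-0.004, 0.999, -0.037], [-0.302, -0.036, -0.953], [-0.953, 0.007, 0.301]]
force: [-0.2, -0.3, -0.4]
opening: 0.0002
scene 1384 slope -0.001 z at lens centre 0.1761
side 1151 slope -0.0004 z at lens centre 0.1748
6.35 [-0.034959   -0.15044132 -0.18550402]
```

View pics/side6.png

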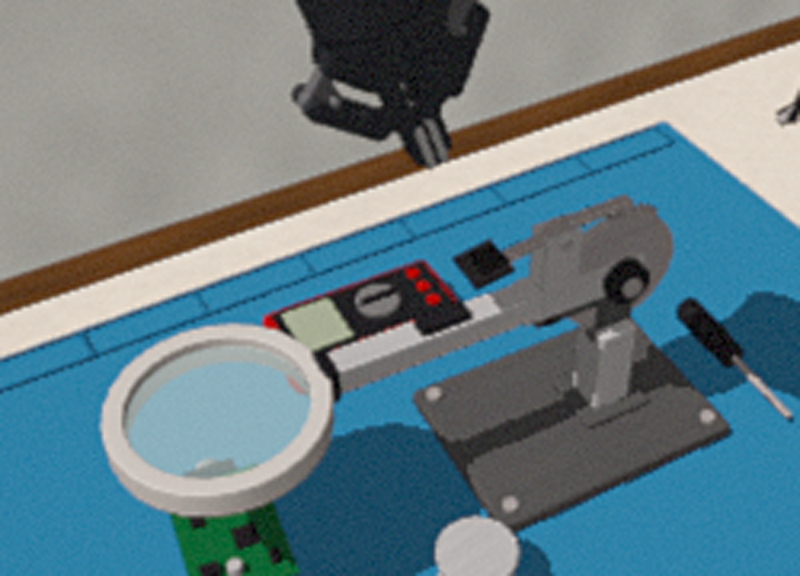

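View pics/scene6.png

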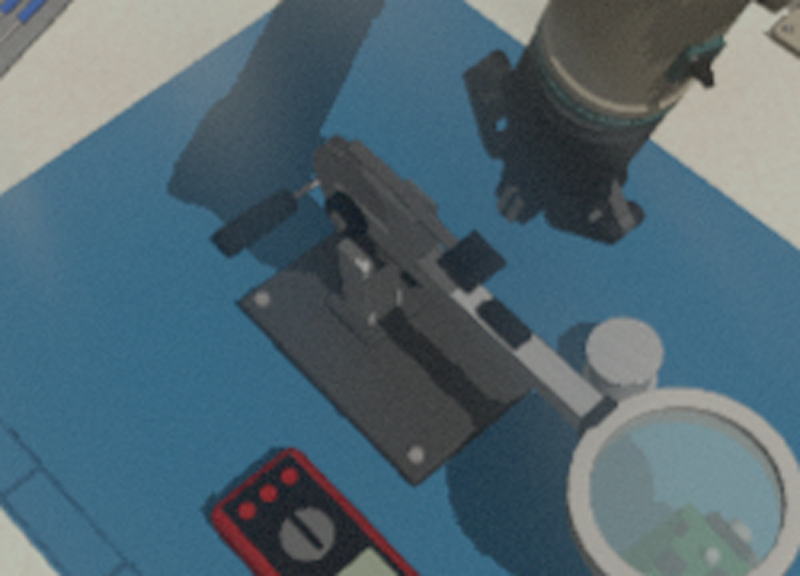

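The arm is level, the paddle has risen (side zoom 484,263) and the gripper is clear. I'll check the paddle's height to see whether the pawl is seated.

```bash
python3 - <<'E'
from h import *
f=lambda x,y:(110+(x+.5)/3.2-.5,110+(y+.5)/3.2-.5)
print(tri(f(472,262),f(484,263)), 'expect z .215 seated, .2046 pressed')
for n,c in(('scene',f(472,262)),('side',f(484,263))):
    d=imaging.read_camera(n)[1];u,v=map(int,np.round(c));print(pt(n,c,np.median(d[v-2:v+3,u-2:u+3])))
for n in('scene','side'):
    p=imaging.read_camera(n)[0];q=np.load(f'{n}_p0.npy')
    a=lambda p:[cv2.moments(((p[...,k].astype(int)-np.maximum(p[...,(k+1)%3],p[...,(k+2)%3]).astype(int))>40).astype(np.uint8)) for k in(1,2)]
    print(n,[(round(m['m10']/max(m['m00'],1),1),round(m['m01']/max(m['m00'],1),1),m['m00']) for P in(q,p) for m in a(P)])
E
```

```text
(array([ 0.58108117, -0.02065099,  0.21699638]), np.float64(0.0005375325505776146)) expect z .215 seated, .2046 pressed
[ 0.58172049 -0.02023106  0.21855961]
[ 0.58066986 -0.02013933  0.21732831]
scene [(0.0, 0.0, 0.0), (212.8, 290.8, 730.0), (0.0, 0.0, 0.0), (212.4, 290.4, 761.0)]
side [(181.3, 276.0, 819.0), (310.7, 188.2, 1088.0), (179.7, 283.4, 446.0), (209.9, 177.8, 471.0)]
```

```bash
python3 -c "
from plant import order,r
print(order.close_job(), r.sense()['time'])"
```

```text
the job is handed in; nothing more can be done
the job is handed in; nothing more can be done
```

The magnifier's arm is down, level on its stop, and the job was handed in at about 6.6 s. I pressed the paddle to its stop with the closed fingertips and kept it pressed while pushing the arm down along its arc. I then backed off straight along the fingers so the pawl could drop.

- **Arm level:** after release, the lens ring slopes within 0.001 rad of level in both fixed cameras. Its upper face is at 0.175–0.176 m, against about 0.173 m expected.
- **Pawl seated:** the paddle rose to 0.217 m. About 0.215 m is expected with the pawl in the teeth and 0.205 m if still pressed. This is inferred from the paddle's height, since I did not see the nose in the teeth directly.
- **Forces:** the highest force reading I saw was about 20 N, at the stop. After release it was near zero, with the gripper about 11 cm above the paddle.
- **Loose objects:** the robot never came near them. The multimeter's image position is unchanged to within 0.4 pixel in the scene view. The reel and screwdriver I only checked by eye.
- **Check that disagreed:** the colour check for the board and multimeter in the side view was inconclusive. The lowered lens now hides part of the board, and the background adds red pixels, so those positions shifted there. Only the visible part of the board could be seen, and it looked undisturbed.

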